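Start the downdraught fume extractor and set its damper to the third click

TASK

Start the downdraught fume extractor: push its red damper lever home to the shut end (to the right, on the switch's side), press the green half of the rocker switch down so that it snaps over to on while the damper is still shut (so that the fan starts without load), then push the lever back out, counting the clicks, and leave it resting in the third notch from shut, never letting it go on past the third with the fan on, because more draught would pull the shielding gas off the weld. Push and press with the fingertips only, without pinching the lever, and leave the things on and round the extractor where they are.

Things in the scene. Friction and masses are not known exactly. Their poses are not given: they have to be found in the camera images.
- extractor: grey sheet-steel downdraught fume extractor, fixed: case 260 mm deep (x), 320 wide (y), its flat deck 100 mm above the table. Origin on the table under the case (the case runs from 120 mm in front of it to 140 mm behind); +x is the far side (fan and motor, up to 120 mm above the deck, at x 36 to 160 mm), +y its left. The grille is in mid-deck; lever and switch are on the near part of the deck.
- lever_grip (a point): middle of the damper lever's red tab, 25 mm above the deck. The tab is upright: 28 mm along x, 14 mm along y, top 47 mm above the deck. Site axes as the extractor's: it slides along y, +y opens. A steel carriage 4 mm high under it, and from 16 mm beyond it (+x) the spring roller and a notched strip, up to 12 mm high: keep fingertips 10 mm or more above the deck.
- damper (a joint): travel of the damper lever, m: 0 = shut, 0.075 = fully open (+y of the extractor, its left). A spring roller clicks into notches every 15 mm: 0 (shut), 0.015, 0.030, 0.045 (third click), 0.060, 0.075; end stops 1.5 mm beyond the first and last. Leaving a notch takes about 10 N along the slide; the force fades to nothing half-way to the next, where the lever snaps on into it by itself and stays when let go. It starts open: somewhere from 0.015 to 0.075, as a rule in a notch.
- switch_rocker (a joint): rocker switch, rad: 0 = off (starts so), 0.40 = fully on. Bistable: pressing the green pad with about 4 N takes it past half-way, where it snaps over and stays.
- switch_on_pad (a point): where to press: top of the green, far half of the rocker (60 x 32 mm, long way along the extractor's x), 21 mm beyond its pivot; it stands about 22 mm above the deck when off and goes down about 8 mm.
- square_tube_1: rusty square tube blank, 50x75x50 mm, on the left of the extractor's deck; to be left alone; origin under its centre
- nozzle_gel: round tub with a cream lid, 70 mm across, 49 high, left of the extractor; to be left alone; origin under its centre
- steel_block_1: bare steel block, 40x50x40 mm, left of the extractor; to be left alone; origin under its centre
- soapstone: white soapstone stick, 110 mm, lying in front of the extractor; to be left alone; origin under its centre
- cold_chisel: dark cold chisel, 184 mm, lying in front of the extractor; to be left alone; origin under its centre
- nut_4: yellow nut, 33 mm, in front of the extractor; to be left alone; origin under its centre
- weld_magnet: red flat welding magnet, 55x110x16 mm, right of the extractor; to be left alone; origin under its centre

How it is judged:
On the way, in this order (a step that is already met when the one before it is completed fails the run):
1. the damper lever is home at the shut end, with the switch still off (value of joint damper below 0.004 m and value of joint switch_rocker below 0.15 rad), for 0.2 s.
2. the switch is over to on while the damper is shut (value of joint switch_rocker above 0.34 rad and value of joint damper below 0.004 m), for 0.2 s.
At the end, for the whole second after the job is handed in: the damper lever rests in the third notch from shut (45 mm, within 4 mm) and the rocker is fully over to on (at least 0.34 of 0.40 rad) (value of joint damper between 0.041 and 0.049 m and velocity of joint damper between -0.005 and 0.005 m/s and value of joint switch_rocker above 0.34 rad); the robot touches nothing.
It fails at once if the damper goes over the crest past the third notch while the switch is on (value of joint damper above 0.0535 m and value of joint switch_rocker above 0.25 rad).
It fails at once if the lever is pinched (more than 2 N on both cheeks at once) (contact force between the fingers and damper_c1 above 2 N and contact force between the fingers and damper_c2 above 2 N).
It fails at once if a thing on or round the extractor is moved more than 25 mm or lifted (distance of any of square_tube_1, nozzle_gel, steel_block_1, soapstone, cold_chisel, nut_4, weld_magnet from where it was at the start of the episode above 0.025 m).
It also fails if it takes over 61 s, if anything falls off the work surface, if the arm or the gripper's body presses on something with over 40 N, if the wrist force passes 120 N, or if a joint passes its speed limit or range.

ROBOT

A 6-joint arm with a two-finger parallel gripper is mounted at the origin on a cart in front of the work surface, level with it; the furniture and walls round the work are solid. World frame = base frame: x ahead of the robot, y to its left, z up, the work surface at z = 0. Lengths are in m, angles in rad, forces in N, time in s.
With the tool pointing down it reaches from about 0.35 to 0.95 m from the base axis. Payload 17.4 kg.
Tool frame: the origin (TCP) lies midway between the tips of the shut fingers; the grasp point (between the pads) lies ctrl.grasp_offset behind it (ctrl.grasp_offset is the distance from the TCP to the grasp point, in m); z points along the fingers, y is the direction in which the jaws open and shut (so a half turn about z gives the same grasp; the last joint's range is limited). The gripper opens to 93 mm and grips with 3 to 60 N. Pads are 15 mm wide; open, the fingers measure 128 mm over their backs; the gripper's body (75 mm by 188 mm) begins 65 mm behind the grasp point.
Start: joints at [-1.301, 0.116, 1.442, -0, 1.584, -0.038], TCP at [0.204, -0.643, 0.219] pointing down, gripper open.
Joint ranges: [-2.83, 2.83], [-0.83, 2.19], [0.07, 2.5], [-1.14, 4.28], [0.01, 3], [-2.97, 2.97]. Speed limits (rad/s): [1.89, 1.89, 2.22, 3.14, 3.14, 3.14].

INTERFACE

Orientations are given as a unit quaternion [x, y, z, w].
In Python, from bench import ctrl gives the robot as it stands.
- The arm moves only by the tool drive_tool, never from a script. Its argument "plan" is a list that holds one entry, the list of rows, each a list of 5 numbers: the shift along the tool's x, y, z in units of 0.3 m (1.0 is 0.3 m), then the turn about the tool's z in units of 2 pi rad (1.0 is 2 pi rad), then the closure, from -1 (fully open) to 1 (shut). In form: [[[dx, dy, dz, twist, claw], ...]]. A call has 1 to 12 rows; each row is the pose to reach, as a shift and turn from the pose measured when the call began, along the tool's axes at that moment, turning the shorter way round; what a row does not reach only later rows make up. A row lasts 1/12 s, in which the tool goes at most 41.7 mm and 7.16 degrees, less where a joint would pass 70% of its speed; a pose out of reach is approached as far as the arm can. A call with a number of a shift or a turn outside -1 to 1 is refused whole. A call with a gripper value outside its range is refused whole. The fingers move at their own pace and stop on an object; "force" is the grip in N (left out, the last holds). Time passes only in rows, so rows that repeat a pose let the fingers close. It gives the time, the measured TCP pose, the force and the opening at its end, in the units of the state.
- ctrl.observe(): the state, without advancing time (a new reading comes with each control period).
- ctrl.get_image(name): name is "scene" or "top" or "wrist"; returns a dict with "pixels" (400x640x3 uint8, red, green, blue), "z_map" (400x640 float32, m along the optical axis (not along the pixel's ray), 0 where there is no reading), "fx", "fy", "cx", "cy" (pixels), "R" (3x3) and "t" (3): a world point X has camera coordinates R X + t; the wrist camera has in their place "tool_from_camera" (4x4, takes a point from camera to tool coordinates, whose origin is the TCP and whose axes are the flange's). Camera axes: x right, y down, z forward; pixel columns grow to the right and rows downward; lengths in m; the calibration is good to about 2 mm. A picture is of the moment at which its call begins: read the wrist's pose just before it.
- ctrl.close_job(): hands the job in, once; it reports no verdict.
The state is a dict: "clock": time; "q": joint angles; "joint_vel": joint speeds; "tau": joint torques, N m; "eef_pos": TCP position; "tcp_rot": TCP orientation; "ft_force": force on the tool from outside, world axes, zero at the start; "moment": the same for the moment, N m; "finger_gap": finger opening in m.
Only numpy, scipy, OpenCV 4.12 (cv2) and the standard library are available. Lean on these libraries where they do the work, as an engineer would, in place of code of your own. Each camera call takes 0.05 s, during which the arm holds its last target.

## Working session

There is one attempt and no reset: what is moved stays moved. The work goes in short steps, Python scripts to look and compute and a tool call to move; the robot and the scene stay as the last step left them, time stands still between calls to the robot, and variables do not carry over. Pictures are saved under pics/ and viewed, and the job is handed in when it is done.

Besides the shell and the picture viewer there is one more tool, called by a JSON object that holds its "api" and its "payload". drive_tool: Moves the arm, as the interface text tells. Its arguments: {"type":"object","properties":{"plan":{"type":"array"},"force":{"type":"number"}},"required":["plan"]}

```bash
mkdir -p pics
cat > h.py <<'E'
import numpy as np, cv2
from bench import ctrl
def save(n,out):
    im=ctrl.get_image(n); cv2.imwrite('pics/'+out,im['pixels'][:,:,::-1]); np.save('pics/'+out[:-4]+'.npy',im,allow_pickle=True); return im
def pts(im):
    z=im['z_map'].astype(float); v,u=np.mgrid[0:z.shape[0],0:z.shape[1]]
    c=np.stack([(u-im['cx'])/im['fx']*z,(v-im['cy'])/im['fy']*z,z],-1)
    return (c-np.array(im['t']))@np.array(im['R'])
E
python3 - <<'E'
from h import *
o=ctrl.observe(); print(o); print(ctrl.grasp_offset)
save('scene','s0.png'); save('top','t0.png')
E
```

```text
{'clock': 0.0, 'q': array([-1.30080803e+00,  1.16501406e-01,  1.44226282e+00, -1.10779913e-05,
        1.58397249e+00, -3.78175349e-02]), 'joint_vel': array([ 0.00043897, -0.00064121,  0.00135738, -0.00088583,  0.00149381,
       -0.00134595]), 'tau': array([ 1.01876052e-03, -7.21270466e+01, -6.22607446e+01,  7.80535326e-02,
        2.36870261e-02, -8.90205047e-05]), 'eef_pos': array([ 0.2044286 , -0.64309471,  0.21789629]), 'tcp_rot': array([ 9.88180153e-01,  1.53295983e-01, -7.17565467e-05, -5.67538430e-04]), 'ft_force': array([ 0.36431029, -0.36909705,  0.04922805]), 'moment': array([-0.01006716, -0.01430475,  0.02296798]), 'finger_gap': 0.09276182198317649}
0.0188
```

View pics/s0.png

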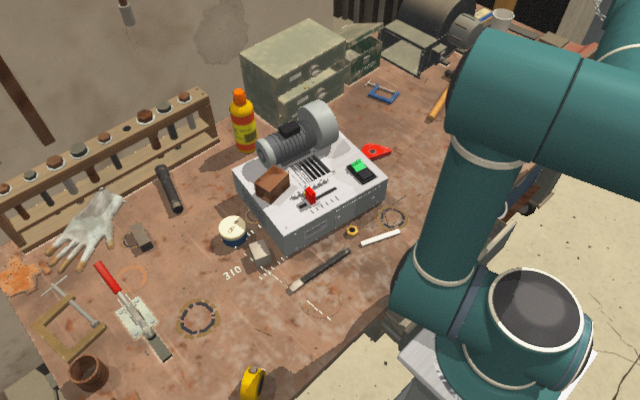

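View pics/t0.png

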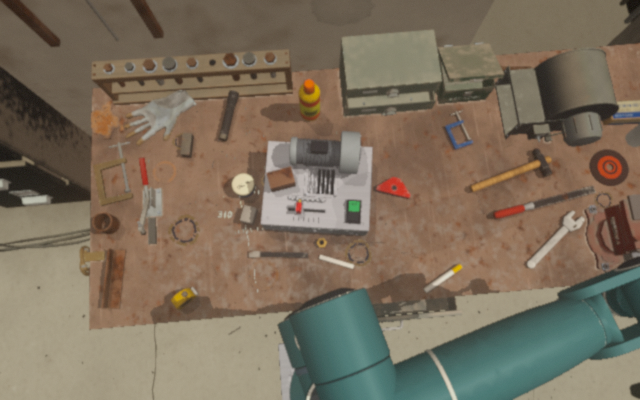

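The scene and top views show the extractor with its red lever (top ~(299,208)) and green pad (top ~(353,206)). Next I measure both.

Run:
```python
from h import *
for n in ('t0','s0'):
    im=np.load(f'pics/{n}.npy',allow_pickle=True).item(); P=pts(im); px=im['pixels']
    hsv=cv2.cvtColor(px,cv2.COLOR_RGB2HSV)
    H,S,V=[hsv[...,i].astype(int) for i in range(3)]
    for nm,m in (('red',((H<6)|(H>174))&(S>170)&(V>80)),('green',(H>45)&(H<80)&(S>130))):
        k,l,st,c=cv2.connectedComponentsWithStats(m.astype(np.uint8))
        for i in range(1,k):
            if st[i,4]>15:
                q=P[l==i]; print(n,nm,c[i].round(1),st[i],np.median(q,0).round(4),q.min(0).round(3),q.max(0).round(3))
    # deck
    d=(abs(P[...,2]-0.1)<0.006)&(S<60)&(P[...,0]<1)
    k,l,st,c=cv2.connectedComponentsWithStats(d.astype(np.uint8)); i=1+np.argmax(st[1:,4])
    q=P[l==i]; print('deck',len(q),np.median(q[:,2]),cv2.minAreaRect(q[:,:2].astype(np.float32)), cv2.boxPoints(cv2.minAreaRect(q[:,:2].astype(np.float32))))
    x,y=(225,130) if n=='t0' else (215,90)
    cv2.imwrite(f'pics/{n}c.png',cv2.resize(px[y:y+120,x:x+160,::-1] if n=='t0' else px[y:y+170,x:x+190,::-1],None,fx=4 if n=='t0' else 3.5,fy=4 if n=='t0' else 3.5,interpolation=cv2.INTER_CUBIC))
```

```text
t0 red [143.6 172.6] [141 159   7  25 102] [0.6952 0.5277 0.0867] [0.667 0.522 0.066] [0.736 0.537 0.103]
t0 red [394.  187.1] [380 178  30  19 309] [ 0.5983 -0.2472  0.0162] [ 0.227 -0.288  0.002] [0.63  0.03  1.507]
t0 red [298.4 206.4] [297 203   4   8  29] [0.5343 0.062  0.146 ] [0.524 0.056 0.14 ] [0.544 0.067 0.151]
t0 red [508.9 211.2] [495 205  29  13 186] [ 0.4863 -0.5903  0.0256] [ 0.227 -0.642  0.015] [0.503 0.03  1.507]
t0 green [353.6 205.8] [349 201  10  10  90] [ 0.527  -0.1004  0.1188] [ 0.514 -0.114  0.108] [ 0.542 -0.086  0.128]
deck 5325 0.1004736489213699 ((0.6069111824035645, 0.0013985931873321533), (0.320640504360199, 0.26200711727142334), 81.02008819580078) [[ 0.45248923 -0.13650854]
 [ 0.71128494 -0.17740475]
 [ 0.7613331   0.13930573]
 [ 0.5025374   0.18020193]]
s0 red [374.9 150.7] [361 143  30  17 288] [ 0.589  -0.2544  0.0162] [-0.008 -0.292 -0.005] [0.633 0.54  1.009]
s0 red [310.  195.1] [305 187  11  18 121] [0.5271 0.0663 0.1327] [0.519 0.058 0.106] [0.547 0.073 0.149]
s0 red [107.2 277.2] [ 94 261  27  33 290] [0.6966 0.5303 0.0851] [-0.008  0.522  0.065] [0.74  0.54  1.009]
s0 green [357.6 165.6] [351 160  15  13 112] [ 0.5257 -0.0975  0.1178] [ 0.509 -0.117  0.099] [ 0.544 -0.081  0.126]
deck 5831 0.10059399545295804 ((0.6056300401687622, -0.0007291287183761597), (0.3236033618450165, 0.26289862394332886), 81.1595230102539) [[ 0.45087603 -0.14040697]
 [ 0.7106514  -0.18081027]
 [ 0.7603841   0.13894871]
 [ 0.5006087   0.17935202]]
```

View pics/t0c.png

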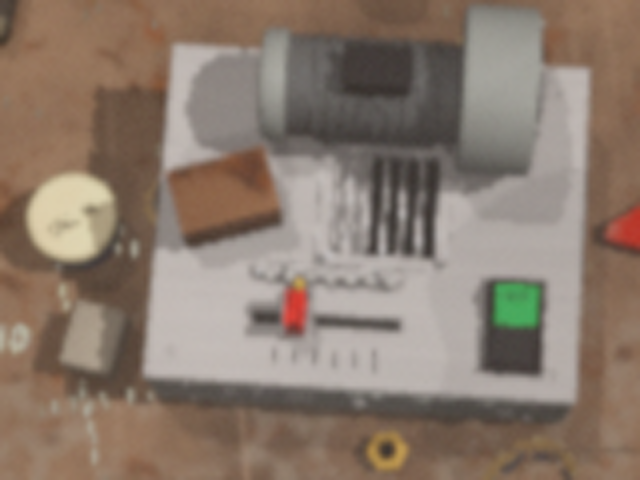

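View pics/s0c.png

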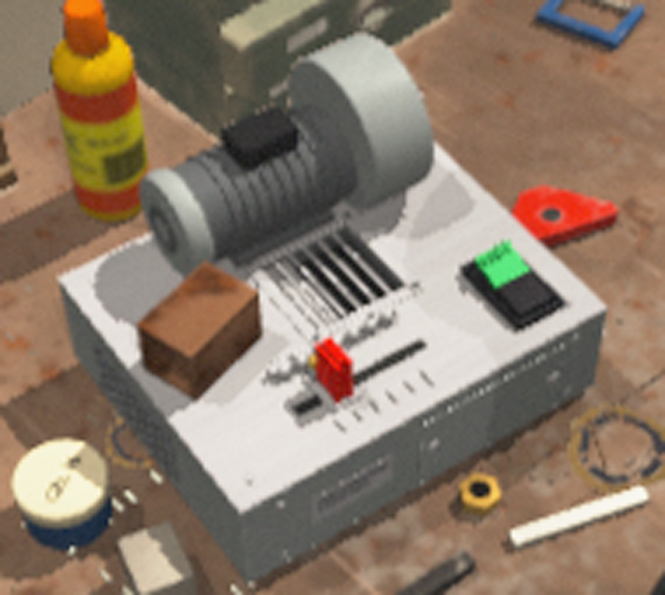

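```bash
cat >> h.py <<'E'
from scipy.spatial.transform import Rotation as Rn
YAW=-0.157; EX=np.array([np.cos(YAW),np.sin(YAW)]); EY=np.array([-np.sin(YAW),np.cos(YAW)])
C=np.array([0.6063,0.0004]); ORG=C-0.01*EX
def e2w(x,y): return ORG+x*EX+y*EY
def w2e(p): d=np.asarray(p)[...,:2]-ORG; return np.stack([d@EX,d@EY],-1)
def st():
    o=ctrl.observe(); r=Rn.from_quat(o['tcp_rot']); p=o['eef_pos']; yaw=np.arctan2(r.as_matrix()[1,0],r.as_matrix()[0,0])
    print('t',round(o['clock'],2),'p',p.round(4),'ext',w2e(p).round(4),'yawdeg',np.degrees(yaw).round(1),'F',o['ft_force'].round(2),'gap',round(o['finger_gap'],4))
    return o,r,p,yaw
def go(w,z,yaw=None):
    o,r,p,y=st(); d=r.inv().apply(np.array([w[0],w[1],z])-p)/0.3
    # tool z is down: turn about tool z of +a changes yaw by -a
    tw=0 if yaw is None else -(yaw-y)/(2*np.pi)
    print('shift',d.round(4),'twist',round(tw,4))
E
python3 - <<'E'
from h import *
for n in ('t0','s0'):
    im=np.load(f'pics/{n}.npy',allow_pickle=True).item(); P=pts(im); hsv=cv2.cvtColor(im['pixels'],cv2.COLOR_RGB2HSV)
    H,S,V=[hsv[...,i].astype(int) for i in range(3)]
    e=w2e(P)
    near=(abs(e[...,0]+.07)<.05)&(abs(e[...,1])<.14)
    m=((H<8)|(H>172))&(S>140)&near&(P[...,2]>.14); q=e[m]; print(n,'tab top',q.min(0),q.max(0),q.mean(0),P[m][:,2].max())
    m=(H>45)&(H<80)&(S>110)&near; q=e[m]; print('green',q.min(0),q.max(0),q.mean(0),P[m].mean(0))
    m=near&(V<70)&(e[...,1]<-.05); q=e[m]; print('dark',q.min(0),q.max(0),P[m][:,2].min(),P[m][:,2].max())
    m=near&(P[...,2]>.104)&(e[...,1]<-.05); q=e[m]; print('switch raised',q.min(0),q.max(0))
go(np.array([.45,-.40]),.33,YAW)
E
```

```text
t0 tab top [-0.08399122  0.04365647] [-0.05859881  0.05594143] [-0.07216475  0.04951437] 0.1512654625956816
green [-0.06810794 -0.12871068] [-0.03742253 -0.09602665] [-0.05216136 -0.11176144] [ 0.52742863 -0.10026758  0.11847369]
dark [-0.09577922 -0.12777214] [-0.05562269 -0.09269941] 0.09861138990623186 0.11850248581413626
switch raised [-0.11829236 -0.13961671] [-0.02304701 -0.05230162]
s0 tab top [-0.08346625  0.04224025] [-0.05976683  0.05701463] [-0.07318262  0.05107096] 0.1494048773404475
green [-0.06946026 -0.12678469] [-0.03715342 -0.09436584] [-0.05513714 -0.11041676] [ 0.52469969 -0.09847415  0.11757421]
dark [-0.11999025 -0.1399054 ] [-0.03113699 -0.05734733] -0.0031425417478448923 0.11794680889706774
switch raised [-0.11918451 -0.13941463] [-0.02090114 -0.05004851]
t 0.1 p [ 0.2044 -0.6431  0.218 ] ext [-0.2863 -0.6984] yawdeg 17.6 F [0.05 0.31 0.22] gap 0.0926
shift [ 1.0256 -0.5246 -0.3728] twist 0.074
```

{"api": "drive_tool", "payload": {"plan": [[[0,0,-0.35,0,1],[0,0,-0.35,0,1],[0,0,-0.35,0,1],[0.95,-0.5,-0.37,0.074,1],[0.95,-0.5,-0.37,0.074,1],[0.95,-0.5,-0.37,0.074,1],[0.95,-0.5,-0.37,0.074,1],[0.95,-0.5,-0.37,0.074,1],[0.95,-0.5,-0.37,0.074,1],[0.95,-0.5,-0.37,0.074,1],[0.95,-0.5,-0.37,0.074,1],[0.95,-0.5,-0.37,0.074,1]]], "force": 20}}

```text
clock: 1.1
eef_pos: [0.4337, -0.4103, 0.3292]
tcp_rot: [0.997, -0.076, 0.0, -0.001]
ft_force: [0.1, 0.5, 0.6]
finger_gap: 0.0177
```

Run:
```python
from h import *
go(e2w(-.085,-.16),.33,YAW)
```

```text
t 1.1 p [ 0.4337 -0.4103  0.3292] ext [-0.0962 -0.4326] yawdeg -8.8 F [0.13 0.51 0.6 ] gap 0.0177
shift [ 0.041  -0.9086 -0.001 ] twist 0.0006
```

{"api": "drive_tool", "payload": {"plan": [[[0.04,-1,0,0,1],[0.04,-1,0,0,1],[0.04,-1,0,0,1],[0.04,-1,0,0,1],[0.04,-1,0,0,1],[0.04,-1,0,0,1],[0.04,-1,0,0,1],[0.04,-1,0,0,1],[0.04,-1,0,0,1],[0.04,-1,0,0,1]]]}}

```text
clock: 1.93
eef_pos: [0.4913, -0.1154, 0.3296]
tcp_rot: [0.997, -0.076, 0.0, -0.001]
ft_force: [-0.1, -0.2, 0.6]
finger_gap: 0.0003
```

Run:
```python
from h import *
go(e2w(-.072,.09),.25,YAW)
im=save('wrist','w1.png'); print(im['tool_from_camera'])
```

```text
t 1.93 p [ 0.4913 -0.1154  0.3296] ext [-0.0855 -0.1324] yawdeg -8.7 F [-0.06 -0.25  0.57] gap 0.0003
shift [ 0.0489 -0.7405  0.2665] twist 0.0009
[[-1.23366864e-04 -9.59520848e-01 -2.81637580e-01  7.84103732e-02]
 [ 9.99998979e-01 -5.19278189e-04  1.33111324e-03 -4.23322342e-04]
 [-1.42347916e-03 -2.81637128e-01  9.59519933e-01 -1.66504339e-01]
 [ 0.00000000e+00  0.00000000e+00  0.00000000e+00  1.00000000e+00]]
```

View pics/w1.png

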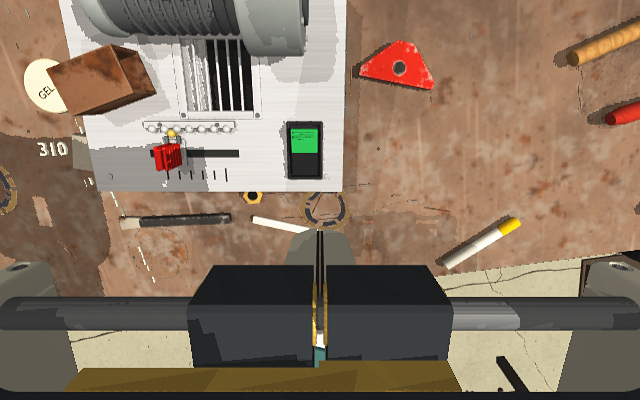

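The wrist view shows the lever at (168,155), the ticks along row 175 and the green pad at (304,141).

```bash
cat >> h.py <<'E'
def wpts(im,o):
    z=im['z_map'].astype(float); v,u=np.mgrid[0:z.shape[0],0:z.shape[1]]
    c=np.stack([(u-im['cx'])/im['fx']*z,(v-im['cy'])/im['fy']*z,z],-1)
    T=np.array(im['tool_from_camera']); c=c@T[:3,:3].T+T[:3,3]
    return c@Rn.from_quat(o['tcp_rot']).as_matrix().T+o['eef_pos']
def report(im,o):
    P=wpts(im,o); hsv=cv2.cvtColor(im['pixels'],cv2.COLOR_RGB2HSV); H,S,V=[hsv[...,i].astype(int) for i in range(3)]
    e=w2e(P); near=(abs(e[...,0]+.07)<.05)&(abs(e[...,1])<.14)
    m=((H<8)|(H>172))&(S>140)&near&(P[...,2]>.144); q=e[m]; print('tab top',q.min(0).round(4),q.max(0).round(4),q.mean(0).round(4),'z',P[m][:,2].mean().round(4))
    m=(H>45)&(H<80)&(S>110)&near; q=e[m]; print('green',q.min(0).round(4),q.max(0).round(4),'c',((q.min(0)+q.max(0))/2).round(4),'z',P[m][:,2].min().round(4),P[m][:,2].max().round(4))
    return P,e,V
E
python3 - <<'E'
from h import *
o=ctrl.observe(); im=np.load('pics/w1.npy',allow_pickle=True).item(); P,e,V=report(im,o)
px=im['pixels']; cv2.imwrite('pics/w1c.png',cv2.resize(px[110:200,130:260,::-1],None,fx=6,fy=6,interpolation=cv2.INTER_NEAREST))
for r in (172,175,178): print(r,[(u,round(float(e[r,u,1]),4)) for u in range(150,235) if V[r,u]<90])
m=(abs(P[...,2]-.1)<.003); q=e[m]; print(np.percentile(q[:,0],[.5,99.5]),np.percentile(q[:,1],[.5,99.5]),np.median(P[m][:,2]))
E
```

```text
tab top [-0.0832  0.0405] [-0.0592  0.0535] [-0.0702  0.0469] z 0.1464
green [-0.0688 -0.1298] [-0.0387 -0.0962] c [-0.0537 -0.113 ] z 0.1014 0.1259
172 [(167, 0.0624), (168, 0.0623), (179, 0.0472), (190, 0.0335), (191, 0.0324), (202, 0.0183), (203, 0.0169), (214, 0.0026), (225, -0.0113), (226, -0.0128)]
175 [(167, 0.063), (168, 0.0621), (179, 0.0476), (180, 0.0465), (191, 0.0332), (202, 0.0184), (203, 0.0177), (214, 0.0028), (226, -0.0123)]
178 [(168, 0.0632), (179, 0.0488), (180, 0.0472), (191, 0.0329), (192, 0.0318), (202, 0.0186), (203, 0.0175), (214, 0.0033), (226, -0.0122)]
[-0.12052435  0.09790295] [-0.16083566  0.15689858] 0.10034871025559838
```

View pics/w1c.png

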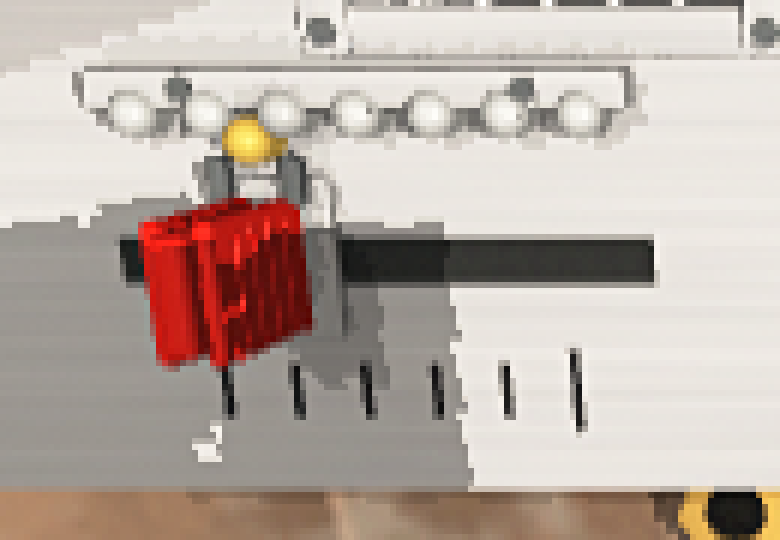

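{"api": "drive_tool", "payload": {"plan": [[[0.05,-0.76,0.2,0.001,1],[0.05,-0.76,0.2,0.001,1],[0.05,-0.76,0.2,0.001,1],[0.05,-0.76,0.2,0.001,1],[0.05,-0.76,0.2,0.001,1],[0.05,-0.76,0.2,0.001,1],[0.05,-0.76,0.2,0.001,1],[0.05,-0.76,0.2,0.001,1],[0.05,-0.76,0.2,0.001,1]]]}}

```text
clock: 2.73
eef_pos: [0.541, 0.1056, 0.2699]
tcp_rot: [0.997, -0.08, -0.0, -0.001]
ft_force: [0.0, -0.3, 0.3]
finger_gap: 0.0004
```

Run:
```python
from h import *
go(e2w(-.073,.093),.124,YAW)
```

```text
t 2.73 p [0.541  0.1056 0.2699] ext [-0.0709  0.0937] yawdeg -9.2 F [ 0.03 -0.3   0.33] gap 0.0004
shift [-0.0067  0.0029  0.4864] twist -0.0005
```

{"api": "drive_tool", "payload": {"plan": [[[-0.006,0,0.1,0,1],[-0.006,0,0.2,0,1],[-0.006,0,0.3,0,1],[-0.006,0,0.38,0,1],[-0.006,0,0.43,0,1],[-0.006,0,0.47,0,1],[-0.006,0,0.486,0,1],[-0.006,0,0.486,0,1],[-0.006,0,0.486,0,1]]]}}

```text
clock: 3.48
eef_pos: [0.5397, 0.1056, 0.1252]
tcp_rot: [0.997, -0.08, 0.0, -0.001]
ft_force: [-0.8, -0.9, 0.9]
finger_gap: 0.0001
```

Run:
```python
from h import *
st(); save('wrist','w2.png'); save('scene','s2.png')
```

```text
t 3.48 p [0.5397 0.1056 0.1252] ext [-0.0722  0.0935] yawdeg -9.2 F [-0.77 -0.93  0.87] gap 0.0001
```

View pics/w2.png

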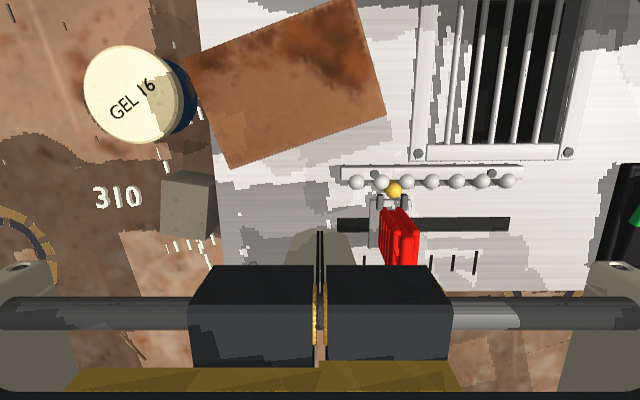

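View pics/s2.png

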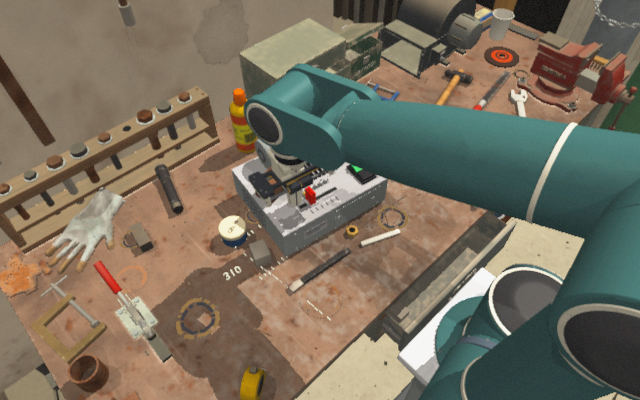

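Fingertips are lowered left of the lever, at the same height as the tab. Now I push right.

{"api": "drive_tool", "payload": {"plan": [[[0,0.01,0,0,1],[0,0.02,0,0,1],[0,0.03,0,0,1],[0,0.04,0,0,1],[0,0.05,0,0,1],[0,0.06,0,0,1],[0,0.07,0,0,1],[0,0.08,0,0,1],[0,0.09,0,0,1],[0,0.1,0,0,1],[0,0.11,0,0,1],[0,0.12,0,0,1]]]}}

```text
clock: 4.58
eef_pos: [0.534, 0.07, 0.1254]
tcp_rot: [0.997, -0.08, 0.001, -0.001]
ft_force: [-0.1, -1.3, -0.2]
finger_gap: 0.0002
```

Run:
```python
from h import *
o,*_=st(); im=save('wrist','w3.png'); report(im,o)
```

```text
t 4.58 p [0.534  0.07   0.1254] ext [-0.0723  0.0574] yawdeg -9.2 F [-0.09 -1.28 -0.23] gap 0.0002
tab top [-0.0752  0.0281] [-0.0578  0.04  ] [-0.0664  0.0343] z 0.1466
green [-0.068  -0.1296] [-0.0306 -0.0951] c [-0.0493 -0.1124] z 0.1016 0.126
```

View pics/w3.png

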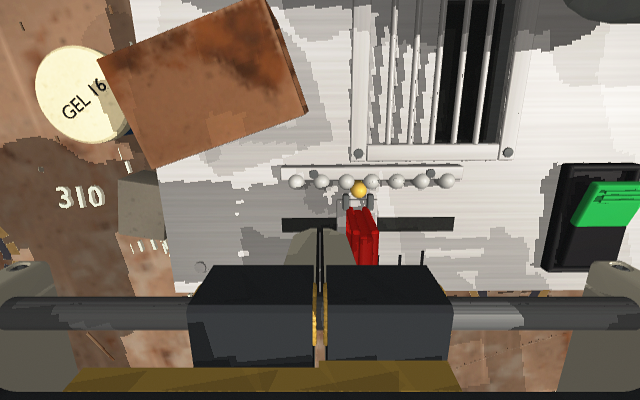

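{"api": "drive_tool", "payload": {"plan": [[[0,0.01,0,0,1],[0,0.02,0,0,1],[0,0.03,0,0,1],[0,0.04,0,0,1],[0,0.05,0,0,1],[0,0.06,0,0,1],[0,0.07,0,0,1],[0,0.08,0,0,1],[0,0.09,0,0,1],[0,0.1,0,0,1],[0,0.11,0,0,1],[0,0.12,0,0,1]]]}}

```text
clock: 5.63
eef_pos: [0.5282, 0.0346, 0.1254]
tcp_rot: [0.997, -0.08, 0.001, -0.002]
ft_force: [1.3, 7.0, -1.0]
finger_gap: 0.0005
```

Run:
```python
from h import *
o,*_=st(); im=save('wrist','w4.png'); report(im,o)
```

```text
t 5.63 p [0.5282 0.0346 0.1254] ext [-0.0724  0.0216] yawdeg -9.2 F [ 1.26  7.01 -1.03] gap 0.0005
tab top [-0.0762 -0.0063] [-0.0574  0.0062] [-0.0662 -0.    ] z 0.1467
green [-0.0695 -0.1319] [-0.0305 -0.0958] c [-0.05   -0.1138] z 0.1012 0.1267
```

View pics/w4.png

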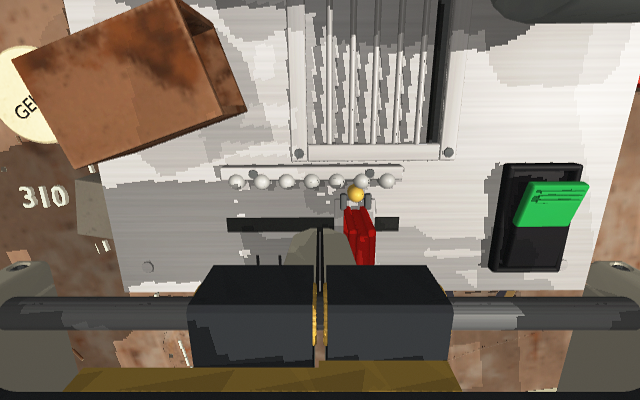

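Contact separation is about 21 mm, and the lever is now at about 11 mm, just before the last crest. I push 12 mm further.

{"api": "drive_tool", "payload": {"plan": [[[0,0.01,0,0,1],[0,0.02,0,0,1],[0,0.03,0,0,1],[0,0.036,0,0,1],[0,0.04,0,0,1],[0,0.04,0,0,1],[0,0.04,0,0,1]]]}}

```text
clock: 6.27
eef_pos: [0.5263, 0.0225, 0.1254]
tcp_rot: [0.997, -0.08, 0.001, -0.002]
ft_force: [1.9, 8.8, -0.6]
finger_gap: 0.0007
```

Run:
```python
from h import *
o,*_=st(); im=save('wrist','w5.png'); report(im,o)
```

```text
t 6.27 p [0.5263 0.0225 0.1254] ext [-0.0725  0.0093] yawdeg -9.2 F [ 1.87  8.84 -0.63] gap 0.0007
tab top [-0.076  -0.0186] [-0.0574 -0.0055] [-0.0661 -0.0122] z 0.1467
green [-0.0694 -0.134 ] [-0.0305 -0.096 ] c [-0.05  -0.115] z 0.1013 0.1264
```

View pics/w5.png

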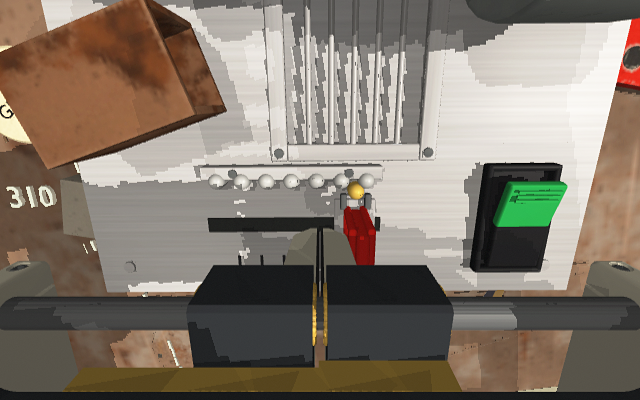

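Lever is at the shut end, with the roller in the last gap. I back off, lift, and move over the switch.

{"api": "drive_tool", "payload": {"plan": [[[0,-0.03,0,0,1],[0,-0.03,-0.02,0,1],[0,-0.03,-0.12,0,1],[0,-0.03,-0.25,0,1],[0,-0.03,-0.25,0,1],[0.06,0.38,-0.25,0,1],[0.06,0.4,-0.25,0,1],[0.06,0.4,-0.25,0,1],[0.06,0.4,-0.25,0,1],[0.06,0.4,-0.25,0,1],[0.06,0.4,-0.25,0,1]]]}}

```text
clock: 7.23
eef_pos: [0.5247, -0.099, 0.2002]
tcp_rot: [0.997, -0.081, 0.001, -0.002]
ft_force: [0.3, -0.7, 0.6]
finger_gap: 0.0007
```

Run:
```python
from h import *
o,*_=st(); im=save('wrist','w6.png'); report(im,o); go(e2w(-.053,-.1125),.130,YAW)
```

```text
t 7.23 p [ 0.5247 -0.099   0.2002] ext [-0.055 -0.111] yawdeg -9.3 F [ 0.3  -0.71  0.64] gap 0.0007
tab top [-0.0818 -0.0182] [-0.0585 -0.0051] [-0.0699 -0.0121] z 0.1465
green [-0.0706 -0.1302] [-0.038 -0.096] c [-0.0543 -0.1131] z 0.1008 0.1265
t 7.28 p [ 0.5248 -0.0984  0.2002] ext [-0.0551 -0.1103] yawdeg -9.2 F [-0.25  0.05 -0.65] gap 0.0008
shift [0.0066 0.0082 0.2339] twist -0.0006
```

View pics/w6.png

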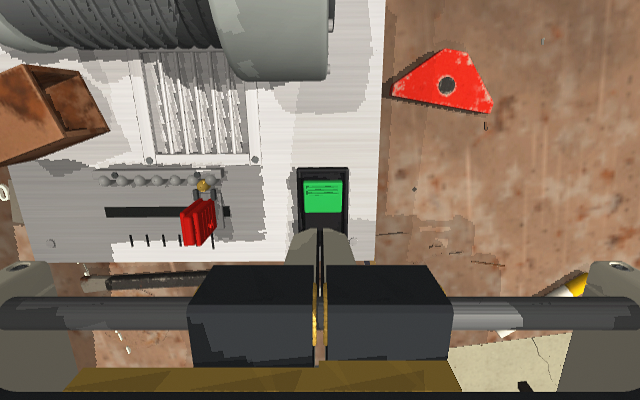

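Lever reads −0.012, which is the shut tick. Fingertips are lined up on the pad, so I press down.

{"api": "drive_tool", "payload": {"plan": [[[0.008,0.007,0.08,0,1],[0.008,0.007,0.16,0,1],[0.008,0.007,0.22,0,1],[0.008,0.007,0.24,0,1],[0.008,0.007,0.25,0,1],[0.008,0.007,0.26,0,1],[0.008,0.007,0.268,0,1],[0.008,0.007,0.276,0,1],[0.008,0.007,0.28,0,1],[0.008,0.007,0.28,0,1]]]}}

```text
clock: 8.12
eef_pos: [0.5273, -0.1005, 0.1169]
tcp_rot: [0.997, -0.08, 0.001, -0.002]
ft_force: [-0.0, -0.5, -0.1]
finger_gap: 0.0003
```

Run:
```python
from h import *
st()
```

```text
t 8.12 p [ 0.5273 -0.1005  0.1169] ext [-0.0522 -0.112 ] yawdeg -9.2 F [-0.   -0.48 -0.14] gap 0.0003
```

{"api": "drive_tool", "payload": {"plan": [[[0,0,0.004,0,1],[0,0,0.008,0,1],[0,0,0.01,0,1],[0,0,0.01,0,1],[0,0,0.01,0,1]]]}}

```text
clock: 8.53
eef_pos: [0.5273, -0.1006, 0.1138]
tcp_rot: [0.997, -0.08, 0.001, -0.002]
ft_force: [0.0, -0.0, -0.0]
finger_gap: 0.0001
```

Run:
```python
from h import *
o,*_=st(); im=save('wrist','w7.png'); report(im,o)
```

```text
t 8.53 p [ 0.5273 -0.1006  0.1138] ext [-0.0523 -0.1121] yawdeg -9.2 F [ 0.04 -0.02 -0.03] gap 0.0001
tab top [-0.0671 -0.0173] [-0.0569 -0.0059] [-0.0619 -0.012 ] z 0.1463
green [-0.051  -0.1284] [-0.0363 -0.0965] c [-0.0436 -0.1125] z 0.1015 0.1474
```

View pics/w7.png

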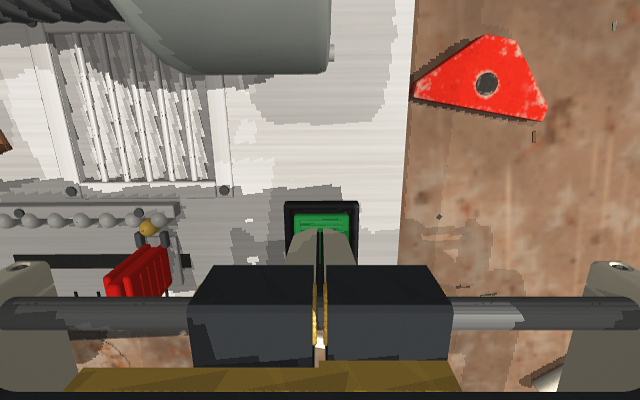

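The green looks tilted down and darker. I lift to confirm it.

{"api": "drive_tool", "payload": {"plan": [[[0,0,-0.1,0,1],[0,0,-0.2,0,1],[0,0,-0.29,0,1],[0,0,-0.29,0,1],[0,0,-0.29,0,1]]]}}

```text
clock: 9.0
eef_pos: [0.5275, -0.101, 0.2021]
tcp_rot: [0.997, -0.08, 0.003, -0.002]
ft_force: [-0.2, 0.1, -0.6]
finger_gap: 0.0005
```

Run:
```python
from h import *
o,*_=st(); im=save('wrist','w8.png'); report(im,o)
px=im['pixels'];a=np.load('pics/w6.npy',allow_pickle=True).item()['pixels']
cv2.imwrite('pics/w8c.png',cv2.resize(np.hstack([a[150:240,270:370],px[150:240,270:370]])[...,::-1],None,fx=4,fy=4))
for n,i in (('w6',np.load('pics/w6.npy',allow_pickle=True).item()),('w8',im)):
    P=wpts(i,o); h=cv2.cvtColor(i['pixels'],cv2.COLOR_RGB2HSV); m=(h[...,0]>45)&(h[...,0]<80)&(h[...,1]>110)
    A=np.c_[w2e(P[m]),np.ones(m.sum())]; c=np.linalg.lstsq(A,P[m][:,2],rcond=None)[0]; print(n,'median z',np.median(P[m][:,2]),'slope x',c[0])
go(e2w(-.073,-.045),.20,YAW)
```

```text
t 9.0 p [ 0.5275 -0.101   0.2021] ext [-0.052  -0.1125] yawdeg -9.2 F [-0.21  0.12 -0.6 ] gap 0.0005
tab top [-0.0815 -0.0177] [-0.0576 -0.0054] [-0.0695 -0.0119] z 0.1467
green [-0.0697 -0.1295] [-0.0364 -0.0963] c [-0.053  -0.1129] z 0.1015 0.116
w6 median z 0.12116214946503459 slope x 1.114671940082288
w8 median z 0.11323520660971033 slope x 0.6927257585318058
t 9.05 p [ 0.5269 -0.1008  0.2005] ext [-0.0526 -0.1124] yawdeg -9.2 F [-0.26  0.39 -0.06] gap 0.0009
shift [-0.0689 -0.2244  0.0023] twist -0.0005
```

View pics/w8c.png

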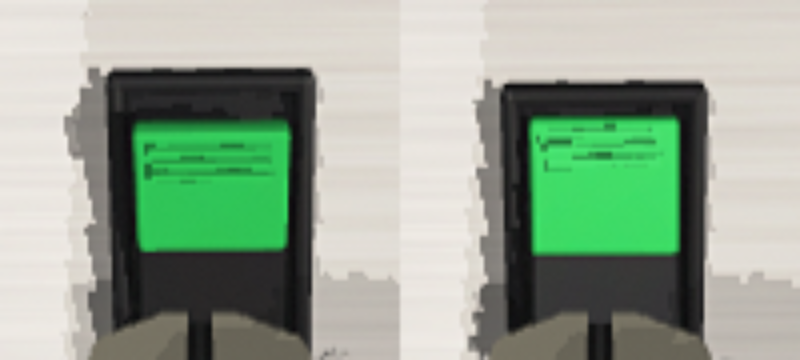

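The pad has dropped 8 mm (0.121 to 0.113), so it is fully on, and the lever is still shut. I move to the right side of the lever.

{"api": "drive_tool", "payload": {"plan": [[[-0.068,-0.22,0,0,1],[-0.068,-0.22,0,0,1],[-0.068,-0.22,0,0,1],[-0.068,-0.22,0.08,0,1],[-0.068,-0.22,0.16,0,1],[-0.068,-0.22,0.22,0,1],[-0.068,-0.22,0.25,0,1],[-0.068,-0.22,0.25,0,1],[-0.068,-0.22,0.25,0,1]]]}}

```text
clock: 9.8
eef_pos: [0.5174, -0.0323, 0.1255]
tcp_rot: [0.997, -0.08, 0.001, -0.002]
ft_force: [0.5, -0.3, 0.5]
finger_gap: 0.0007
```

Run:
```python
from h import *
o,*_=st(); im=save('wrist','w9.png'); report(im,o)
```

```text
t 9.8 p [ 0.5174 -0.0323  0.1255] ext [-0.0727 -0.0462] yawdeg -9.2 F [ 0.53 -0.27  0.48] gap 0.0007
tab top [-0.0762 -0.0177] [-0.0569 -0.0048] [-0.0664 -0.0114] z 0.1466
green [-0.0931 -0.1319] [-0.0305  0.0329] c [-0.0618 -0.0495] z 0.1013 0.1165
```

View pics/w9.png

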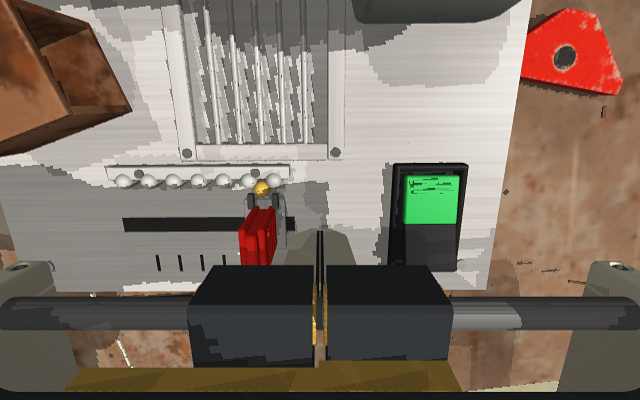

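{"api": "drive_tool", "payload": {"plan": [[[0,-0.01,0,0,1],[0,-0.02,0,0,1],[0,-0.03,0,0,1],[0,-0.04,0,0,1],[0,-0.05,0,0,1],[0,-0.06,0,0,1],[0,-0.07,0,0,1],[0,-0.08,0,0,1],[0,-0.09,0,0,1],[0,-0.1,0,0,1],[0,-0.11,0,0,1],[0,-0.11,0,0,1]]]}}

```text
clock: 10.85
eef_pos: [0.5231, 0.0005, 0.1265]
tcp_rot: [0.997, -0.08, 0.002, -0.001]
ft_force: [-0.0, -0.9, 0.1]
finger_gap: 0.0006
```

Run:
```python
from h import *
o,*_=st(); im=save('wrist','w10.png'); report(im,o)
```

```text
t 10.85 p [5.231e-01 5.000e-04 1.265e-01] ext [-0.0722 -0.0129] yawdeg -9.2 F [-0.04 -0.9   0.14] gap 0.0006
tab top [-0.0756  0.0038] [-0.0574  0.0157] [-0.0663  0.0092] z 0.1467
green [-0.069 -0.132] [-0.0307 -0.0926] c [-0.0498 -0.1123] z 0.1013 0.1162
```

View pics/w10.png

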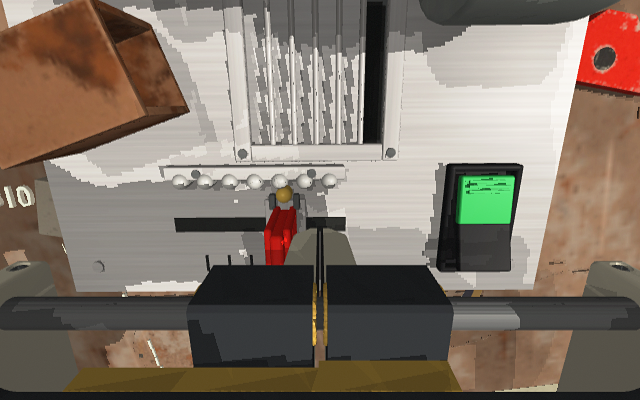

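Lever is at about 20.6 mm, nearing the second crest. I continue slowly to about 33 mm.

{"api": "drive_tool", "payload": {"plan": [[[0,-0.007,0,0,1],[0,-0.014,0,0,1],[0,-0.021,0,0,1],[0,-0.028,0,0,1],[0,-0.034,0,0,1],[0,-0.04,0,0,1],[0,-0.04,0,0,1],[0,-0.04,0,0,1]]]}}

```text
clock: 11.57
eef_pos: [0.5249, 0.012, 0.1265]
tcp_rot: [0.997, -0.08, 0.001, -0.001]
ft_force: [-1.9, -4.9, 0.0]
finger_gap: 0.0004
```

Run:
```python
from h import *
o,*_=st(); im=save('wrist','w11.png'); report(im,o)
```

```text
t 11.57 p [0.5249 0.012  0.1265] ext [-0.0722 -0.0013] yawdeg -9.2 F [-1.89 -4.92  0.05] gap 0.0004
tab top [-0.0762  0.0141] [-0.0573  0.0269] [-0.0664  0.0206] z 0.1467
green [-0.0693 -0.1325] [-0.0311 -0.0916] c [-0.0502 -0.112 ] z 0.1013 0.1166
```

View pics/w11.png

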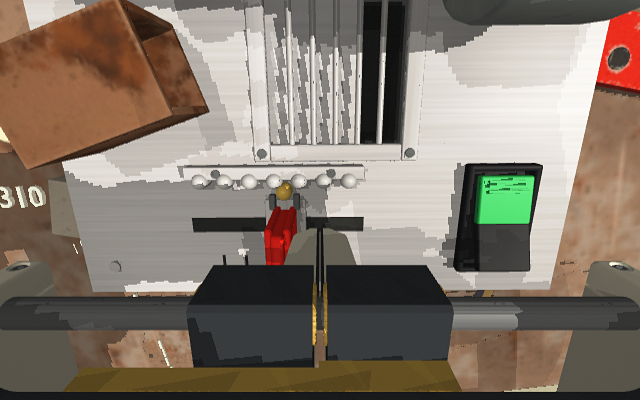

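Lever is at about 32 mm, in the second notch. About 7 mm more takes it just over the crest into the third.

{"api": "drive_tool", "payload": {"plan": [[[0,-0.004,0,0,1],[0,-0.008,0,0,1],[0,-0.012,0,0,1],[0,-0.016,0,0,1],[0,-0.019,0,0,1],[0,-0.022,0,0,1],[0,-0.024,0,0,1],[0,-0.024,0,0,1]]]}}

```text
clock: 12.28
eef_pos: [0.5262, 0.0195, 0.1265]
tcp_rot: [0.997, -0.08, 0.001, -0.001]
ft_force: [-0.2, -0.2, -0.0]
finger_gap: 0.0005
```

Run:
```python
from h import *
o,*_=st(); im=save('wrist','w12.png'); report(im,o)
```

```text
t 12.28 p [0.5262 0.0195 0.1265] ext [-0.0721  0.0063] yawdeg -9.2 F [-0.18 -0.21 -0.02] gap 0.0005
tab top [-0.0763  0.0277] [-0.058   0.0404] [-0.0666  0.0338] z 0.1465
green [-0.0689 -0.1329] [-0.0366 -0.0957] c [-0.0527 -0.1143] z 0.1016 0.1168
```

View pics/w12.png

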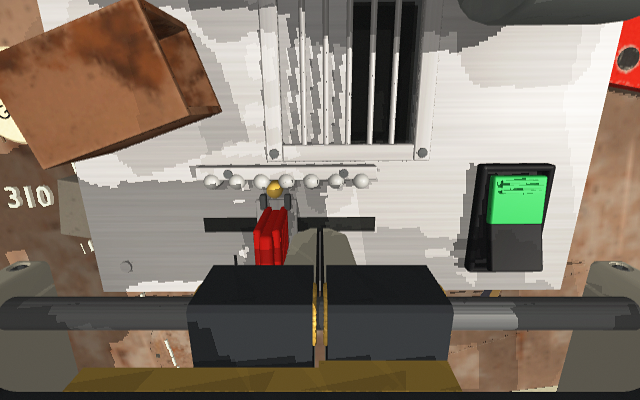

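The lever snapped into the third notch (0.0338 − (−0.0115) ≈ 45 mm) and there is no contact force. I retreat to the right and up.

{"api": "drive_tool", "payload": {"plan": [[[0,0.03,0,0,1],[0,0.05,0,0,1],[0,0.05,-0.1,0,1],[0,0.05,-0.2,0,1],[0,0.05,-0.3,0,1],[0,0.05,-0.4,0,1],[0,0.05,-0.4,0,1],[0,0.05,-0.4,0,1]]]}}

```text
clock: 13.0
eef_pos: [0.5238, 0.0037, 0.2481]
tcp_rot: [0.997, -0.08, 0.003, -0.001]
ft_force: [0.8, 0.7, -0.7]
finger_gap: 0.0006
```

Run:
```python
from h import *
o,*_=st(); im=save('wrist','w13.png'); P,e,V=report(im,o)
h=cv2.cvtColor(im['pixels'],cv2.COLOR_RGB2HSV); m=(h[...,0]>45)&(h[...,0]<80)&(h[...,1]>110)&(abs(e[...,1])<.14); print('green z',np.median(P[m][:,2]))
save('top','t13.png')
```

```text
t 13.0 p [0.5238 0.0037 0.2481] ext [-0.072  -0.0097] yawdeg -9.2 F [ 0.83  0.65 -0.71] gap 0.0006
tab top [-0.0826  0.0269] [-0.0581  0.0397] [-0.0705  0.0335] z 0.1467
green [-0.0661 -0.1316] [-0.0366 -0.0966] c [-0.0513 -0.1141] z 0.1013 0.1166
green z 0.11336543788916022
```

View pics/w13.png

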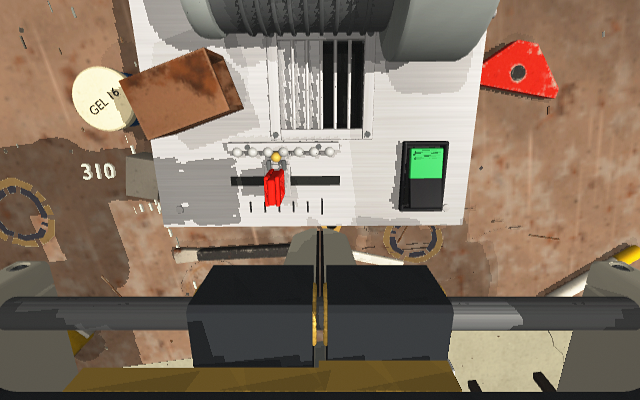

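View pics/t13.png

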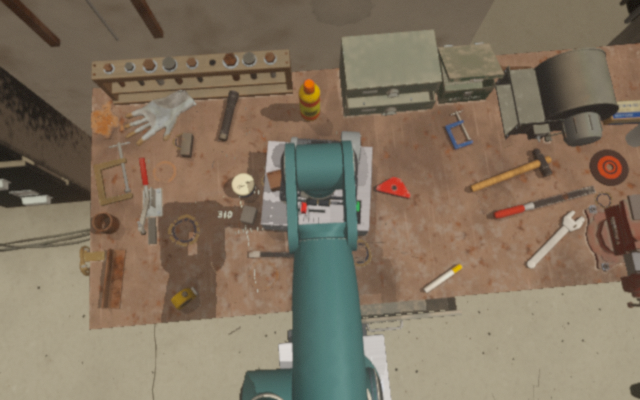

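The lever sits between the second and third bumps from the left, at its third notch. The switch pad is down, the surrounding things I can see are where they were, and the tool is clear. I hand the job in.

```bash
python3 -c "
from bench import ctrl
print(ctrl.close_job())"
```

```text
the job is handed in; nothing more can be done
None
```

The extractor is running with the damper in the third notch, and I handed the job in at about 13 s of the 61 s allowed; no verdict is reported.

I used shut fingertips throughout. I pushed the lever from the fourth notch (60 mm) to shut, then pressed the green pad until it snapped over. Then I pushed the lever back out slowly, until it clicked into the third notch.

| Check | Result |
|---|---|
| Lever position after retreat | about 45 mm from shut (third notch) |
| Green pad | stayed 8 mm lower than when off, so fully on |
| Lever while the switch was pressed | still at the shut tick |
| Tool at hand-in | clear, about 100 mm above the lever |
| Highest force seen | about 9 N (read after each move) |

The things around the extractor looked unmoved in the last pictures. The arm hid the nut and the soapstone from the top camera, but no move went near them. The top and wrist cameras differed by 2–3 mm on the lever's position. I used the wrist view against the tick marks and checked it by contact force.

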